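# Give the mill a shot of way oil

## Task

Give the mill's slideways a shot of oil: pull the yellow knob on top of the oil pump straight up all the way to its out stop, keep it out for half a second, then push it back down fully home and let go. Leave the blue coolant knob and the red switch knob as they are.

Things in the scene. Friction and masses are not known exactly. Their poses are not given: they have to be found in the camera images.
- pump_knob_center (a point): Centre (half-way up) of the yellow round pull knob, 36 mm wide, 30 mm high, on a thin upright stem; 139 mm above the table when home. Its oil pump is fixed: amber tank with an 86 mm square aluminium head, flat top 110 mm above the table, 14 mm under the home knob. The three knob units stand in a row across the table, in any order, at least 140 mm between centres.
- pump_knob (a joint): Travel of the yellow knob along its vertical stem in m: 0 fully home (down, on a stop), 0.035 fully out (up, on a stop). A friction catch holds it: it takes about 5 to 7 N to pull out or push in, has no spring, and stays wherever it is released, both at its out position and home. Starts home.
- mist_knob_center (a point): Centre of the blue knob of the coolant valve (round grey body with a brass top, fixed to the table); same knob shape and size, stiff, stays at any height; it may start anywhere from home to 30 mm out. Not to be moved.
- switch_knob_center (a point): Centre of the red knob of the spindle switch (square black box, fixed to the table); same knob shape and size, stiff, stays at any height; it may start anywhere from home to 30 mm out. Not to be moved.
Not all that is in view belongs to the job. Leave any pink or purple look-alike of the part that bears pump_knob_center alone.

How it is judged:
On the way:
1. the yellow knob is pulled out to its out position (at least 26 of 35 mm) and kept there for half a second (value of joint pump_knob above 0.026 m), for 0.4 s.
At the end, for the whole second after the job is handed in: The yellow knob is back home (within 6 mm) and released, and the blue and red knobs are where they started (within 10 mm) (value of joint pump_knob below 0.006 m and distance of each of mist_knob_center, switch_knob_center from where it was at the start of the episode below 0.01 m); the robot touches nothing.
It fails at once if the blue knob is moved more than 10 mm (distance of mist_knob_center from where it was at the start of the episode above 0.01 m).
It fails at once if the red knob is moved more than 10 mm (distance of switch_knob_center from where it was at the start of the episode above 0.01 m).
It also fails if it takes over 32 s, if anything falls off the work surface, if the arm or the gripper's body presses on something with over 40 N, if the wrist force passes 120 N, or if a joint passes its speed limit or range.

## Robot

A 6-joint arm with a two-finger parallel gripper is mounted at the origin on the work surface. World frame = base frame: x ahead of the robot, y to its left, z up, the work surface at z = 0. Lengths are in m, angles in rad, forces in N, time in s.
With the tool pointing down it reaches from about 0.35 to 0.85 m from the base axis. Payload 8.1 kg.
Tool frame: the origin (TCP) lies between the finger pads; the fingertips stand 8 mm ahead of it and the grasp point (between the pads) lies 11 mm behind it (robot.tip_reach is the y of the fingertips in the tool frame, in m); y points along the fingers, z is the direction in which the jaws open and shut, and the axes are right-handed (so a half turn about y gives the same grasp; the last joint's range is limited). The gripper opens to 93 mm and grips with 3 to 60 N. Pads are 15 mm wide; open, the fingers measure 128 mm over their backs; the gripper's body (75 mm by 188 mm) begins 65 mm behind the grasp point.
Start: joints at [-1.295, 0.13, 1.488, -0, 1.523, -0.085], TCP at [0.212, -0.561, 0.227] pointing down, gripper open.
Joint ranges: [-2.96, 2.96], [-0.89, 2.26], [0.02, 2.5], [-1.34, 4.48], [0, 2.73], [-2.66, 2.66]. Speed limits (rad/s): [2.39, 2.39, 2.79, 3.14, 3.14, 3.14].

## Interface

Orientations are given as a rotation vector (axis times angle).
In Python, from plant import robot gives the robot as it stands.
- The arm moves only by the tool carry_out, never from a script. Its argument "increments" is a list of rows, each an object with "linear": the shift along the tool's x, y, z in m, a list of three; "yaw": the turn about the tool's y in rad. A call has 1 to 5 rows; each row is the pose to reach, as a shift and turn from the pose measured when the call began, along the tool's axes at that moment; what a row does not reach only later rows make up. A row lasts 1/8 s, in which the tool goes at most 62.5 mm and 10.7 degrees, less where a joint would pass 70% of its speed; a pose out of reach is approached as far as the arm can. A call with a gripper value outside its range is refused whole. "gripper" is the opening, from 0 (shut) to 1 (fully open), set as the call begins (left out, the last holds). The fingers move at their own pace and stop on an object; "newtons" is the grip in N (left out, the last holds). Time passes only in rows, so rows that repeat a pose let the fingers close. It gives the time, the measured TCP pose, the force and the opening at its end, in the units of the state.
- robot.read_state(): the state, without advancing time (a new reading comes with each control period).
- robot.read_camera(name): name is "scene" or "top"; returns the picture (400x640x3 uint8, blue, green, red); there is no depth.
- robot.camera_params(name): a dict with "fov_y" (degrees; the focal length in pixels is half the picture's height over the tangent of half this angle, whatever the lens; pixels are square), "cx", "cy" (the principal point, pixels), "k1" (the pictures are not rectified: a ray, as slopes to the right and down, at radius r is drawn at 1 + k1 r^2 times it, then the intrinsics apply), "R" (3x3) and "t" (3): a world point X has camera coordinates R X + t. Camera axes: x right, y down, z forward; pixel columns grow to the right and rows downward; lengths in m; the calibration is good to about 2 mm. A picture is of the moment at which its call begins. camera_params takes no time and is no camera call.
- robot.close_job(): hands the job in, once; it reports no verdict.
The state is a dict: "t": time; "q": joint angles; "dq": joint speeds; "joint_torque": joint torques, N m; "tool_pos": TCP position; "orientation": TCP orientation; "force": force on the tool from outside, world axes, zero at the start; "wrist_torque": the same for the moment, N m; "opening": finger opening in m.
Only numpy, scipy, OpenCV 4.12 (cv2) and the standard library are available. Lean on these libraries where they do the work, as an engineer would, in place of code of your own. Each camera call takes 0.05 s, during which the arm holds its last target.

## Working session

There is one attempt and no reset: what is moved stays moved. The work goes in short steps, Python scripts to look and compute and a tool call to move; the robot and the scene stay as the last step left them, time stands still between calls to the robot, and variables do not carry over. Pictures are saved under pics/ and viewed, and the job is handed in when it is done.

Besides the shell and the picture viewer there is one more tool, called after "Request:" in YAML: its name, and indented under it one key for each argument. carry_out: Moves the arm, as the interface text tells. Its arguments: {"type":"object","properties":{"increments":{"type":"array","items":{"type":"object","properties":{"linear":{"type":"array","items":{"type":"number"}},"yaw":{"type":"number"}}}},"gripper":{"type":"number"},"newtons":{"type":"number"}},"required":["increments"]}

```bash
mkdir -p pics; python3 - <<'E'
from plant import robot
import cv2,numpy as np
for n in("scene","top"):
    im=robot.read_camera(n); cv2.imwrite(f"pics/{n}0.png",im)
    p=robot.camera_params(n); print(n,p)
s=robot.read_state(); print(s)
E
```

```text
scene {'fov_y': 52.680412635197, 'cx': 325.4615297838626, 'cy': 196.653746943937, 'k1': -0.04712293220680035, 'R': array([[-0.07506908,  0.9969084 , -0.02320072],
       [ 0.62156957,  0.02858664, -0.7828372 ],
       [-0.77975375, -0.07318773, -0.6217939 ]]), 't': array([ 0.02351092, -0.20869985,  1.15218672])}
top {'fov_y': 53.9375763483599, 'cx': 322.0611072281407, 'cy': 198.20700804933395, 'k1': -0.0023950504452582414, 'R': array([[-0.01208815, -0.99988517, -0.00913922],
       [-0.98112032,  0.01362461, -0.19291782],
       [ 0.19302019,  0.00663465, -0.98117235]]), 't': array([0.03251477, 0.48189429, 0.90242507])}
{'t': 0.1, 'q': array([-1.29539738e+00,  1.31100637e-01,  1.48918548e+00,  2.42974726e-05,
        1.52300953e+00, -8.54179589e-02]), 'dq': array([-0.00026528, -0.00081062, -0.00242423, -0.00019218,  0.00122597,
       -0.0009705 ]), 'joint_torque': array([ 8.63061432e-04, -5.61339784e+01, -4.93098485e+01,  7.70621491e-02,
        2.91792856e-02, -5.94972221e-05]), 'tool_pos': array([ 0.21170265, -0.56086332,  0.22567509]), 'orientation': array([-0.36944859,  2.02655839, -2.02306433]), 'force': array([-0.84673463, -0.65136747, -0.52446048]), 'wrist_torque': array([-0.03077137,  0.02513718, -0.06726439]), 'opening': 0.09291585110310382}
```

```bash
sleep 1; ls . pics
```

```text
.:
pics

pics:
scene0.png
top0.png
```

View pics/scene0.png

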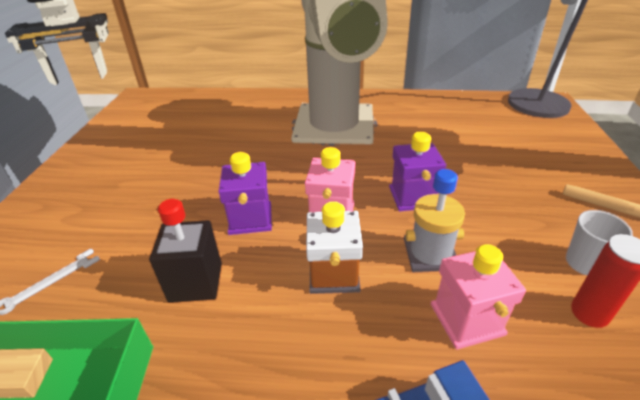

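View pics/top0.png

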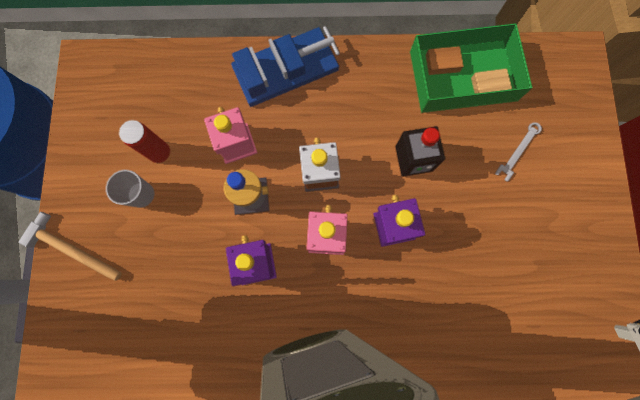

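The target is the yellow knob on the aluminium head with the amber tank: scene (333,214), top (319,157). The pink and purple copies also have yellow knobs. Blue is at scene (445,181), top (236,181). Red is at scene (172,211), top (431,137).

```bash
cat > h.py <<'E'
import numpy as np,cv2
from plant import robot
def cam(n):
    p=robot.camera_params(n); f=200/np.tan(np.radians(p['fov_y']/2)); return p,f
def ray(n,uv):
    p,f=cam(n); d=np.array([(uv[0]-p['cx'])/f,(uv[1]-p['cy'])/f]); s=d.copy()
    for _ in range(30): s=d/(1+p['k1']*(s@s))
    R=np.array(p['R']);t=np.array(p['t'])
    v=R.T@np.array([s[0],s[1],1]); return -R.T@t, v/np.linalg.norm(v)
def tri(a,b):
    A=np.zeros((3,3));B=np.zeros(3);rs=[ray('scene',a),ray('top',b)]
    for o,v in rs:
        M=np.eye(3)-np.outer(v,v);A+=M;B+=M@o
    X=np.linalg.solve(A,B); return X,[np.linalg.norm((np.eye(3)-np.outer(v,v))@(X-o)) for o,v in rs]
def proj(n,X):
    p,f=cam(n);c=np.array(p['R'])@X+np.array(p['t']);s=c[:2]/c[2];s=s*(1+p['k1']*(s@s));return s*f+[p['cx'],p['cy']]
def atz(n,uv,z):
    o,v=ray(n,uv);return o+v*(z-o[2])/v[2]
def blob(im,uv,col):
    h=cv2.cvtColor(im,cv2.COLOR_BGR2HSV).astype(int)
    H={'y':(h[...,0]>=22)&(h[...,0]<=36),'b':(h[...,0]>=100)&(h[...,0]<=125),'r':(h[...,0]<=8)|(h[...,0]>=172)}[col]
    m=(H&(h[...,1]>150)&(h[...,2]>90)).astype(np.uint8)
    k,l,st,c=cv2.connectedComponentsWithStats(m,connectivity=4)
    i=min(range(1,k),key=lambda i:np.hypot(*(c[i]-uv))+(1000 if st[i,4]<40 else 0))
    return st[i],c[i]
E
python3 - <<'E'
from h import *
a=cv2.imread('pics/scene0.png');b=cv2.imread('pics/top0.png')
for n,c,u,v in(('pump','y',(333,214),(319,157)),('blue','b',(445,181),(236,181)),('red','r',(172,211),(431,137)),
  ('pinkback','y',(330,158),(327,230)),('pinkfront','y',(488,260),(222,123)),('purpA','y',(240,162),(404,218)),('purpB','y',(421,142),(244,262))):
    s1,c1=blob(a,u,c);s2,c2=blob(b,v,c);X,r=tri(c1,c2)
    print(n,s1,c1.round(1),s2,c2.round(1),X.round(4),np.round(r,4))
    if n=='pump':print(atz('top',c2,.146),atz('scene',c1,.141))
# head corners in big crops
cv2.imwrite('pics/crop1.png',np.hstack([cv2.resize(a[190:300,280:390],(400,400)),cv2.resize(b[120:210,275:365],(400,400))]))
from scipy.spatial.transform import Rotation as Ro
print(Ro.from_rotvec(robot.read_state()['orientation']).as_matrix().round(3))
E
```

```text
pump [323 202  21  26 460] [332.7 214.1] [312 149  15  17 203] [318.9 157. ] [0.5568 0.0321 0.1421] [0.0007 0.0007]
[0.55561238 0.03135844 0.146     ] [0.5555273  0.03276805 0.141     ]
blue [435 170  21  23 409] [445.  180.9] [227 172  15  16 180] [234.3 179.4] [0.5009 0.2099 0.171 ] [0.001 0.001]
red [157 198  29  27 605] [171.5 211.4] [421 127  19  19 265] [430.1 135.9] [ 0.5921 -0.2084  0.168 ] [0.0017 0.0017]
pinkback [321 147  20  22 337] [330.4 157. ] [319 222  16  16 194] [326.4 229.3] [0.3955 0.0179 0.1427] [0.0008 0.0008]
pinkfront [474 244  29  30 654] [487.9 258.6] [214 115  16  16 182] [221.4 122.3] [0.6409 0.2502 0.1439] [0.0004 0.0004]
purpA [230 152  21  22 352] [240.1 162. ] [396 210  17  16 216] [404.3 217.7] [ 0.4183 -0.149   0.1425] [0.0012 0.0012]
purpB [412 132  19  20 312] [420.8 141. ] [236 254  17  16 211] [243.8 261.5] [0.33   0.1924 0.1423] [0.0004 0.0004]
[[-0.936 -0.     0.353]
 [-0.353  0.002 -0.936]
 [-0.    -1.    -0.002]]
```

View pics/crop1.png

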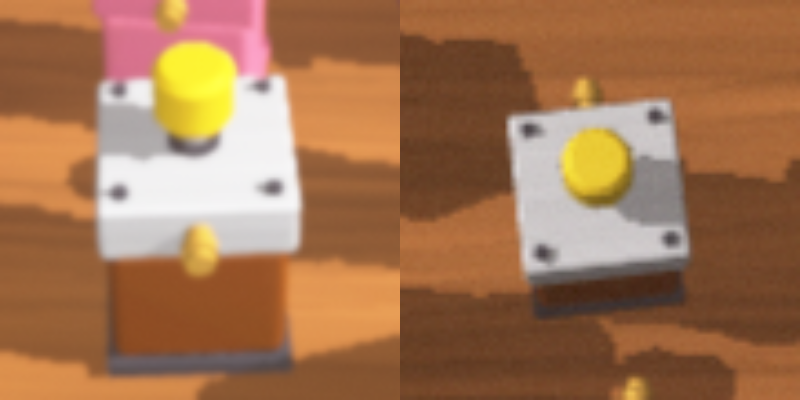

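The pump knob triangulates to (0.556, 0.032, 0.142), with 0.7 mm ray misfit. The expected height is 0.139, so it fits. The straight path at the current height clears every knob top, so I'm moving across.

Request:
carry_out:
  increments:
    - {"linear": [-0.046,0,-0.038]}
    - {"linear": [-0.092,0,-0.075]}
    - {"linear": [-0.138,0,-0.113]}
    - {"linear": [-0.184,0,-0.15]}
    - {"linear": [-0.23,0,-0.188]}
  gripper: 1
  newtons: 30

```text
$.increments[0]: bad value
```

Request:
carry_out:
  increments:
    - {"linear": [-0.046,0,-0.038],"yaw": 0}
    - {"linear": [-0.092,0,-0.075],"yaw": 0}
    - {"linear": [-0.138,0,-0.113],"yaw": 0}
    - {"linear": [-0.184,0,-0.15],"yaw": 0}
    - {"linear": [-0.23,0,-0.188],"yaw": 0}
  gripper: 1
  newtons: 30

```text
t: 0.72
tool_pos: [0.361, -0.302, 0.2257]
orientation: [-0.369, 2.027, -2.023]
force: [1.3, 0.3, -0.2]
opening: 0.093
```

Request:
carry_out:
  increments:
    - {"linear": [-0.046,0,-0.037],"yaw": 0}
    - {"linear": [-0.092,0,-0.075],"yaw": 0}
    - {"linear": [-0.138,0,-0.112],"yaw": 0}
    - {"linear": [-0.184,0,-0.149],"yaw": 0}
    - {"linear": [-0.23,0,-0.187],"yaw": 0}

```text
t: 1.35
tool_pos: [0.5108, -0.044, 0.2259]
orientation: [-0.369, 2.027, -2.023]
force: [0.8, -0.4, -0.3]
opening: 0.0931
```

Request:
carry_out:
  increments:
    - {"linear": [-0.035,0,-0.028],"yaw": 0}
    - {"linear": [-0.06,0,-0.048],"yaw": 0}
    - {"linear": [-0.069,0,-0.055],"yaw": 0}
    - {"linear": [-0.069,0,-0.055],"yaw": 0}

```text
t: 1.85
tool_pos: [0.5557, 0.0318, 0.2255]
orientation: [-0.371, 2.027, -2.023]
force: [-1.0, -0.6, -0.1]
opening: 0.093
```

```bash
python3 - <<'E'
from h import *
a=robot.read_camera('scene')
cv2.imwrite('pics/s1.png',a);s=robot.read_state();print(s['t'],s['tool_pos'])
E
```

```text
1.9 [0.55553703 0.03116708 0.22563857]
```

View pics/s1.png

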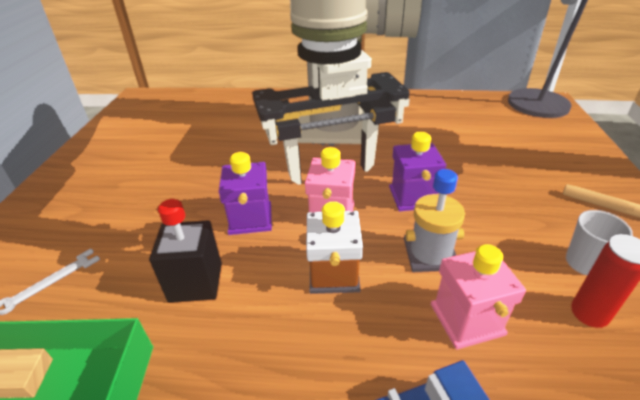

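```bash
python3 - <<'E'
from h import *
for d in(-.0465,0,.0465):
  print(proj('scene',np.array([.5555+.353*d,.0315-.936*d,.2175])))
E
```

```text
[361.51460695 168.14418376]
[331.13383849 173.88217735]
[299.71769672 179.8283372 ]
```

The picture shows fingertips at about (295,180) and (368,170). They project to (300,180) and (362,168), so the calibration agrees and the gripper is centred over the knob. Descending 97 mm puts the TCP at 0.129 and the tips at 0.121, 11 mm above the head.

Request:
carry_out:
  increments:
    - {"linear": [0,0.03,0],"yaw": 0}
    - {"linear": [0,0.06,0],"yaw": 0}
    - {"linear": [0,0.085,0],"yaw": 0}
    - {"linear": [0,0.096,0],"yaw": 0}
    - {"linear": [0,0.096,0],"yaw": 0}

```text
t: 2.52
tool_pos: [0.5548, 0.0305, 0.1293]
orientation: [-0.371, 2.028, -2.025]
force: [0.9, -0.3, 1.0]
opening: 0.0931
```

Request:
carry_out:
  increments:
    - {"linear": [0,0,0],"yaw": 0}
    - {"linear": [0,0,0],"yaw": 0}
    - {"linear": [0,0,0],"yaw": 0}
    - {"linear": [0,0,0],"yaw": 0}
    - {"linear": [0,0,0],"yaw": 0}
  gripper: 0
  newtons: 30

```text
t: 3.15
tool_pos: [0.5548, 0.0305, 0.1294]
orientation: [-0.371, 2.028, -2.025]
force: [-0.1, 0.4, 0.2]
opening: 0.0475
```

Request:
carry_out:
  increments:
    - {"linear": [0,0,0],"yaw": 0}
    - {"linear": [0,0,0],"yaw": 0}
    - {"linear": [0,0,0],"yaw": 0}
    - {"linear": [0,0,0],"yaw": 0}

```text
t: 3.65
tool_pos: [0.5541, 0.0324, 0.1293]
orientation: [-0.372, 2.031, -2.022]
force: [-3.9, 7.2, 2.9]
opening: 0.0346
```

Request:
carry_out:
  increments:
    - {"linear": [0,-0.006,-0.001],"yaw": 0}
    - {"linear": [0,-0.014,-0.001],"yaw": 0}
    - {"linear": [0,-0.022,-0.001],"yaw": 0}
    - {"linear": [0,-0.03,-0.001],"yaw": 0}
    - {"linear": [0,-0.034,-0.001],"yaw": 0}

```text
t: 4.28
tool_pos: [0.554, 0.0326, 0.1636]
orientation: [-0.372, 2.031, -2.023]
force: [3.4, -4.8, -6.0]
opening: 0.0349
```

```bash
python3 - <<'E'
from h import *
a=robot.read_camera('scene');b=robot.read_camera('top')
s=robot.read_state();print(s['t'],s['tool_pos'],s['force'],s['opening'])
cv2.imwrite('pics/s2.png',np.hstack([cv2.resize(a[110:310,230:430],(400,400)),cv2.resize(b[90:230,245:385],(400,400))]))
E
```

```text
4.375 [0.55401522 0.03266599 0.16394095] [-0.10453427 -5.01670029  2.34042433] 0.03520056279396437
```

View pics/s2.png

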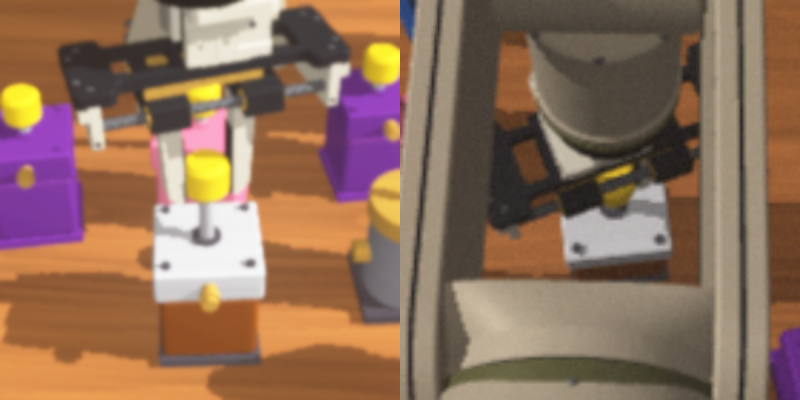

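The knob is at crop (208,175) with a long bare stem below it, so it's out about 34 mm. I'm nudging it against the stop and holding.

Request:
carry_out:
  increments:
    - {"linear": [0,-0.002,0],"yaw": 0}
    - {"linear": [0,-0.002,0],"yaw": 0}
    - {"linear": [0,-0.002,0],"yaw": 0}
    - {"linear": [0,-0.002,0],"yaw": 0}
    - {"linear": [0,-0.002,0],"yaw": 0}

```text
t: 5.0
tool_pos: [0.5539, 0.0326, 0.1644]
orientation: [-0.373, 2.031, -2.023]
force: [7.8, -2.9, -11.6]
opening: 0.0351
```

```bash
python3 - <<'E'
from h import *
a=robot.read_camera('scene')
s1,c1=blob(a,(334,195),'y');print(s1,c1)
for z in (.165,.170,.174,.178): print(z,proj('scene',np.array([.5563,.032,z+.003])))
s=robot.read_state();print(s['t'],s['tool_pos'],s['force'],s['opening'])
E
```

```text
[323 185  22  25 489] [333.29447853 197.05316973]
0.165 [331.90333068 200.93190092]
0.17 [331.8592645  198.35535132]
0.174 [331.82366792 196.27506103]
0.178 [331.78776187 194.17762696]
5.05 [0.55389505 0.03259654 0.16445881] [  7.2243355   -2.94687401 -12.05465193] 0.03498163177831845
```

The pull force rose to 12 N with no further travel, so it's on the out stop. The image puts the knob at about 0.172 (0.174 expected). It has been held for over 0.7 s, so I'm pushing it home.

Request:
carry_out:
  increments:
    - {"linear": [0,0.008,0],"yaw": 0}
    - {"linear": [0,0.017,0],"yaw": 0}
    - {"linear": [0,0.026,0],"yaw": 0}
    - {"linear": [0,0.034,0],"yaw": 0}
    - {"linear": [0,0.037,0],"yaw": 0}

```text
t: 5.68
tool_pos: [0.5543, 0.0327, 0.129]
orientation: [-0.371, 2.03, -2.023]
force: [-12.1, -3.9, 30.5]
opening: 0.0347
```

Request:
carry_out:
  increments:
    - {"linear": [0,0.001,0],"yaw": 0}
    - {"linear": [0,0.002,0],"yaw": 0}
    - {"linear": [0,0.002,0],"yaw": 0}

```text
t: 6.05
tool_pos: [0.5542, 0.0327, 0.1291]
orientation: [-0.371, 2.03, -2.023]
force: [-11.4, -4.3, 21.8]
opening: 0.0356
```

```bash
python3 - <<'E'
from h import *
a=robot.read_camera('scene')
s1,c1=blob(a,(333,214),'y');print(s1,c1)
s=robot.read_state();print(s['t'],s['tool_pos'],s['force'],s['opening'])
E
```

```text
[323 203  22  25 457] [333.49452954 214.73741794]
6.1 [0.55423429 0.03269223 0.12910306] [-12.02754571  -2.96744643  21.70770696] 0.03532037280303105
```

Home stop reached: 22 N of push with no travel, and the blob is at row 214.7 (214.1 at the start). I'm opening the gripper.

Request:
carry_out:
  increments:
    - {"linear": [0,0,0],"yaw": 0}
    - {"linear": [0,0,0],"yaw": 0}
    - {"linear": [0,0,0],"yaw": 0}
    - {"linear": [0,0,0],"yaw": 0}
    - {"linear": [0,0,0],"yaw": 0}
  gripper: 1

```text
t: 6.72
tool_pos: [0.5541, 0.0327, 0.1288]
orientation: [-0.372, 2.03, -2.023]
force: [-0.6, 0.2, 0.4]
opening: 0.0806
```

Request:
carry_out:
  increments:
    - {"linear": [0,0,0],"yaw": 0}
    - {"linear": [0,0,0],"yaw": 0}

```text
t: 6.98
tool_pos: [0.5541, 0.0328, 0.1288]
orientation: [-0.372, 2.03, -2.023]
force: [0.0, 0.0, -0.7]
opening: 0.0928
```

Request:
carry_out:
  increments:
    - {"linear": [0,-0.02,0],"yaw": 0}
    - {"linear": [0,-0.05,0],"yaw": 0}
    - {"linear": [0,-0.08,0],"yaw": 0}
    - {"linear": [0,-0.1,0],"yaw": 0}
    - {"linear": [0,-0.1,0],"yaw": 0}

```text
t: 7.6
tool_pos: [0.5558, 0.0324, 0.2315]
orientation: [-0.367, 2.027, -2.022]
force: [0.2, -0.3, 0.6]
opening: 0.093
```

```bash
python3 - <<'E'
from h import *
a=robot.read_camera('scene');cv2.imwrite('pics/s3.png',a)
for n,c,u in(('pump','y',(333,214)),('blue','b',(445,181)),('red','r',(172,211))): print(n,*blob(a,u,c))
s=robot.read_state();print(s['t'],s['tool_pos'],s['force'],s['opening'])
E
```

```text
pump [323 202  21  26 458] [332.62227074 214.13755459]
blue [435 170  21  23 410] [444.94146341 180.90243902]
red [157 199  29  26 589] [171.5229202  211.69269949]
7.65 [0.55489464 0.0324325  0.2295672 ] [ 0.34387798  0.24420685 -0.59507178] 0.09312147429794126
```

View pics/s3.png

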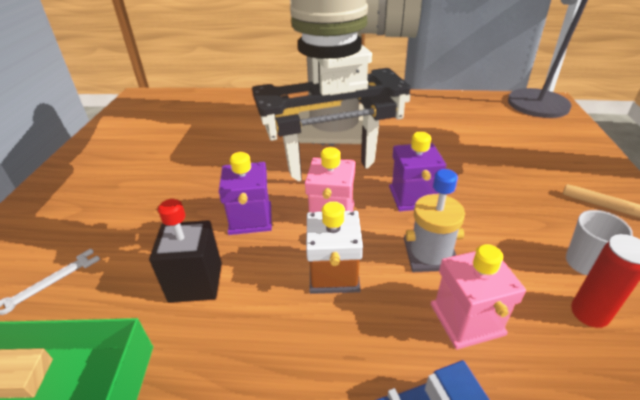

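The picture shows the yellow knob home at (333,214), blue at (445,181) and red at (172,212). All three are unchanged, and the gripper is clear above them.

```bash
python3 -c "
from plant import robot
print(robot.close_job())"
```

```text
the job is handed in; nothing more can be done
None
```

I pulled the yellow pump knob up to its out stop, held it there for about 0.7 s, pushed it fully home and let go. I then raised the gripper 100 mm clear and handed the job in at about 7.7 s.

- **Out stop:** the pull force rose to about 12 N with almost no further travel. The tool had risen about 35 mm. The camera put the knob centre at about 0.172 m, against the 0.174 m expected, which is within the calibration error.
- **Home stop:** the push force reached about 30 N and settled at 22 N with no further travel. After release the knob's image was back at its starting pixel position, within 0.1 px.
- **Other knobs:** blue's image had moved less than 0.1 px and red's 0.3 px.
- **At hand-in:** the force on the tool was under 1 N and the gripper was fully open.

The gripper read about 35 mm on the 36 mm knob, a small mismatch. No check failed.

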